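Set the tester's range and store it with the stylus

TASK

On the tester, turn the selector knob until its pointer has clicked in at the position marked with the ring. Then take the stylus from its holder, press the recessed key with it all the way down for a moment, and put the stylus back upright in its holder, collar resting on the block. Don't touch the key with the gripper's fingers, and leave the other things on the bench where they are.

Things in the scene. Friction and masses are not known exactly. Their poses are not given: they have to be found in the camera images.
- tester: Fixed flat instrument case, 150 (x) x 210 (y) x 70 high, lying face up. Origin: centre of its underside; z up; its -x side is the front. Panel at z=70. Knob axis at (-5, 45), recessed key at (-35, -65) in this frame (mm).
- selector (a joint): Angle (rad, counter-clockwise from above positive) of the selector knob about its vertical axis. At 0 the pointer looks along the tester's +x. Six click positions: -1.25, -0.75, -0.25, 0.25, 0.75, 1.25 (stops just beyond the outer two). Each is marked on the panel 46 mm from the knob axis, in line with the pointer: five with a 6 mm dot, one with a ring.
- knob_grip (a point): On the knob axis, mid-height of the knob's grip bar, 21 mm above the panel; turns with the knob: its x axis is the pointer's direction. Bar: 14 wide, 53 long (22 behind the axis, 31 ahead), from 7 to 31 above the panel, on a round skirt 52 across and 6 thick. Turning takes about 0.1 N m and it snaps into the clicks.
- pointer (a point): Tip of the knob's pointer, 36 mm from the knob axis, 5 mm above the panel. In the right position it lies 10 mm short of the ring's centre.
- ring_mark: White ring printed on the panel, 14 across, flat: the wanted position of the pointer. Origin at its centre. It may be at the click -1.25, -0.75, 0.75 or 1.25; the other positions have 6 mm dots.
- well (a point): Centre of the mouth, flush with the panel, of the round well (16 across) in which the key is recessed.
- key: Round spring key, 11 across, at the bottom of the well; origin at the centre of its top, 6 below the panel when up. Travel 4 mm straight down, fully down at about 4 N; springs back.
- stylus: Stylus standing upright in its holder, 92 long, 45 g. Origin at its tip, z along it towards the handle. Steel pin 6 across from z=0 to 32, collar 26 across from 32 to 37, round black handle 14 across from 37 to 92. In its holder the collar rests on the holder's top.
- holder: Fixed aluminium block, 60 x 60 x 42 high, with a round hole 14 across and 36 deep in the middle of its top. Origin: centre of its underside. A stylus hung in it has its tip 10 above the origin.
- bit_block: Fixed aluminium block of the same footprint, 60 x 60 x 30, with nine short bits on top up to 46 high. Not used.
- screwdriver: Bystander: screwdriver lying on the bench, about 200 long. Leave it alone.
- tape_roll: Bystander: flat roll of tape, 60 across, 18 high. Leave it alone.
- adapter: Bystander: black mains adapter brick, 95 x 48 x 30. Leave it alone.
- cutters: Bystander: side cutters lying flat, 140 long. Leave it alone.
- jar: Bystander: small lidded jar, 52 across, 60 high. Leave it alone.
- heatsink: Bystander: finned aluminium heatsink, 60 x 55 x 26. Leave it alone.
Things that resemble listed ones, but are neither listed nor needed, are in the scene too. What is shaped like the stylus but yellow is not meant. Leave any yellow look-alike of the holder alone.

How it is judged:
By the outcome, as a careful person would: the job done as asked, in the order asked, and still so for the second after the job is handed in, with the robot touching nothing.
It also fails if it takes over 58 s, if anything falls off the work surface, if the arm or the gripper's body presses on something with over 40 N, if the wrist force passes 120 N, or if a joint passes its speed limit or range.

ROBOT

A 6-joint arm with a two-finger parallel gripper is mounted at the origin on the work surface. World frame = base frame: x ahead of the robot, y to its left, z up, the work surface at z = 0. Lengths are in m, angles in rad, forces in N, time in s.
With the tool pointing down it reaches from about 0.25 to 0.725 m from the base axis. Payload 4 kg.
Tool frame: the origin (TCP) lies on the centre line of the jaws, within the pads' length; the fingertips stand 22 mm ahead of it and the grasp point (between the pads) lies 3 mm ahead of it; z points along the fingers, y is the line along which they close (so a half turn about z gives the same grasp; the last joint's range is limited). The gripper opens to 85 mm and grips with 20 to 120 N. Pads are 22 mm wide; open, the fingers measure 114 mm over their backs; the gripper's body (76 mm by 85 mm) begins 54 mm behind the grasp point. The pads swing forward as they close: fully open they stand 13 mm farther back than shut.
Start: joints at [-1.2, 0.241, 0.005, 1.335, 0, 1.571], TCP at [0.181, -0.466, 0.253] pointing down, gripper open.
Joint ranges: [-2.72, 2.72], [-1.05, 1.87], [-1.09, 1.28], [-1.99, 2.15], [-1.42, 1.44], [-3.14, 3.14]. Speed limits (rad/s): [2.79, 2.79, 3.14, 3.14, 3.14, 3.14].

INTERFACE

Orientations are given as a unit quaternion [x, y, z, w].
In Python, from workcell import bot gives the robot as it stands.
- The arm moves only by the shell command python3 -m inch 'ROWS'. ROWS is JSON, one flat list of numbers, 7 for each row, row after row: the shift along the world's x, y, z in mm, then the turn, a rotation vector about the world's x, y, z in rad, then the opening in per cent of the stroke, from 0 (shut) to 100 (fully open). A call has 1 to 8 rows; each row is the pose to reach, as a shift and turn from the pose commanded when the call began; what a row does not reach only later rows make up. A row lasts 1/12 s, in which the tool goes at most 41.7 mm and 7.16 degrees, less where a joint would pass 70% of its speed; a pose out of reach is approached as far as the arm can. A call with a gripper value outside its range is refused whole. The fingers move at their own pace and stop on an object; the grip force is fixed at half the most. Time passes only in rows, so rows that repeat a pose let the fingers close. It gives the time, the measured TCP pose, the force, the opening and the grip force at its end, in the units of the state.
- bot.get_obs(): the state, without advancing time (a new reading comes with each control period).
- bot.camera(name): name is "side" or "top"; returns the picture (400x640x3 uint8, blue, green, red); there is no depth.
- bot.camera_info(name): a dict with "intrinsics" (3x3 intrinsics, pixels), "distortion" ([k1, k2, p1, p2, k3] as OpenCV has them; the pictures are not rectified), "camera_from_world" (4x4, takes a point from world to camera coordinates). Camera axes: x right, y down, z forward; pixel columns grow to the right and rows downward; lengths in m; the calibration is good to about 2 mm. A picture is of the moment at which its call begins. camera_info takes no time and is no camera call.
- bot.job_done(): hands the job in; it is judged then, once.
Trained networks look in the newest picture that a camera, given by its name, has taken for a name from the list of things; names that differ only in an ending like _2 or _b are one class to them, and where a whole thing is asked for, a point or a joint stands for the part that bears it (a point fixed in the world has none). Each returns a list of dicts, best first, with "confidence" (0 to 1); they miss things now and then, are a little off and sometimes report something else, mostly with a low value. They report only what shows in the picture. A call takes as long as a camera call. They do not tell look-alikes from the thing itself.
- bot.silhouettes(camera, target): "mask" (400x640 bool, what is visible of it) and "uv" ([column, row] in pixels, amid what is visible of it).
- bot.spot_point(camera, target): "uv" ([column, row] in pixels: a listed point, or the origin of a listed thing).
The state is a dict: "clock": time; "joint_pos": joint angles; "joint_vel": joint speeds; "tau": joint torques, N m; "eef_pos": TCP position; "tool_rot": TCP orientation; "ft_force": force on the tool from outside, world axes, zero at the start; "ft_torque": the same for the moment, N m; "grip_width": finger opening in m; "grasp_force": force on a finger pad.
Only numpy, scipy, OpenCV 4.12 (cv2) and the standard library are available. Lean on these libraries where they do the work, as an engineer would, in place of code of your own. Each camera call takes 0.05 s, during which the arm holds its last target. There are 200 camera calls.

## Working session

There is one attempt and no reset: what is moved stays moved. The work goes in short steps, Python scripts to look and compute and a shell command to move; the robot and the scene stay as the last step left them, time stands still between calls to the robot, and variables do not carry over. Pictures are saved under pics/ and viewed, at most 10 in all, crops included, and the job is handed in when it is done.

```bash
mkdir -p pics; cat > h.py <<'E'
import numpy as np, cv2
from workcell import bot
def cam(n):
    i=bot.camera_info(n); return np.array(i["intrinsics"]),np.array(i["distortion"]),np.array(i["camera_from_world"])
def ray(n,uv):
    K,D,T=cam(n); p=cv2.undistortPoints(np.array([[uv]],float),K,D)[0,0]
    d=T[:3,:3].T@np.array([p[0],p[1],1]); return -T[:3,:3].T@T[:3,3], d/np.linalg.norm(d)
def onz(n,uv,z):
    o,d=ray(n,uv); return o+d*(z-o[2])/d[2]
def proj(n,P):
    K,D,T=cam(n); return cv2.projectPoints(np.array(P,float).reshape(-1,3),cv2.Rodrigues(T[:3,:3])[0],T[:3,3],K,D)[0][:,0]
def tri(a,b):
    (o1,d1),(o2,d2)=ray("top",a),ray("side",b)
    A=sum(np.eye(3)-np.outer(d,d) for d in(d1,d2)); B=sum((np.eye(3)-np.outer(d,d))@o for o,d in((o1,d1),(o2,d2)))
    return np.linalg.solve(A,B)
E
python3 - <<'E'
from h import *
for n in("top","side"):
    im=bot.camera(n); cv2.imwrite(f"pics/{n}0.png",im)
    K,D,T=cam(n); print(n,K[0,0],(-T[:3,:3].T@T[:3,3]).round(3),T[2,:3].round(2))
    for t,z in(("tester",0),("knob_grip",.091),("pointer",.075),("ring_mark",.07),("well",.07),("key",.064),("stylus",.01),("holder",0)):
        print(t,[(np.round(d["uv"],1).tolist(),round(d["confidence"],2),onz(n,d["uv"],z)[:2].round(4).tolist()) for d in bot.spot_point(n,t)[:3]])
o=bot.get_obs();print(o["clock"],o["eef_pos"],o["tool_rot"])
E
```

```text
top 376.6183306694407 [ 0.46  -0.057  1.143] [ 0.1   0.01 -1.  ]
tester [([296.4, 203.5], 0.84, [0.5484, 0.0357])]
knob_grip [([281.7, 197.9], 0.83, [0.5579, 0.0695])]
pointer [([284.6, 186.9], 0.84, [0.5908, 0.063]), ([299.7, 130.1], 0.18, [0.7563, 0.018])]
ring_mark []
well [([316.4, 211.0], 0.85, [0.5206, -0.0269])]
key [([243.3, 269.8], 0.62, [0.3567, 0.1841])]
stylus [([413.6, 201.5], 0.58, [0.5474, -0.319]), ([381.3, 197.8], 0.48, [0.5604, -0.2217]), ([437.9, 200.1], 0.45, [0.5503, -0.3931])]
holder [([426.3, 168.6], 0.74, [0.6489, -0.3648]), ([413.4, 201.8], 0.6, [0.5473, -0.3207]), ([317.9, 211.3], 0.45, [0.5236, -0.0295])]
side 397.21139773599464 [ 0.289 -0.747  0.575] [ 0.32  0.78 -0.54]
tester [([305.5, 209.7], 0.87, [0.5513, 0.013])]
knob_grip [([298.2, 165.6], 0.84, [0.5575, 0.0766])]
pointer [([314.0, 170.4], 0.9, [0.5951, 0.0655])]
ring_mark []
well [([300.2, 201.5], 0.66, [0.5191, -0.0453])]
key []
stylus [([351.0, 268.1], 0.74, [0.5622, -0.2251]), ([395.4, 337.3], 0.57, [0.5599, -0.404]), ([363.1, 303.4], 0.55, [0.5431, -0.3168])]
holder [([364.2, 303.2], 0.69, [0.5497, -0.3096]), ([430.4, 315.7], 0.64, [0.6471, -0.3824])]
0.9 [ 0.18117081 -0.46601567  0.25331914] [ 9.82863963e-01  1.84332389e-01 -6.91581766e-06 -3.26325313e-07]
```

View pics/top0.png

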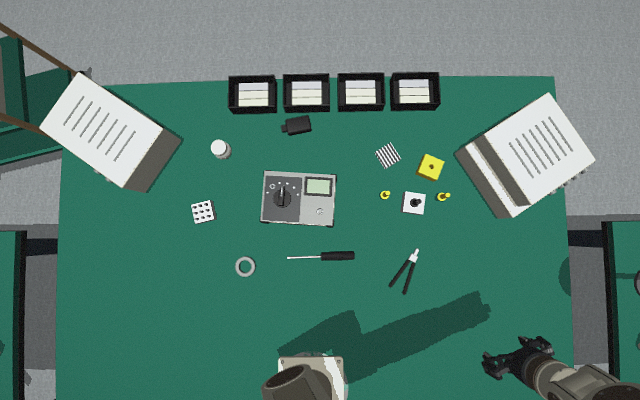

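View pics/side0.png

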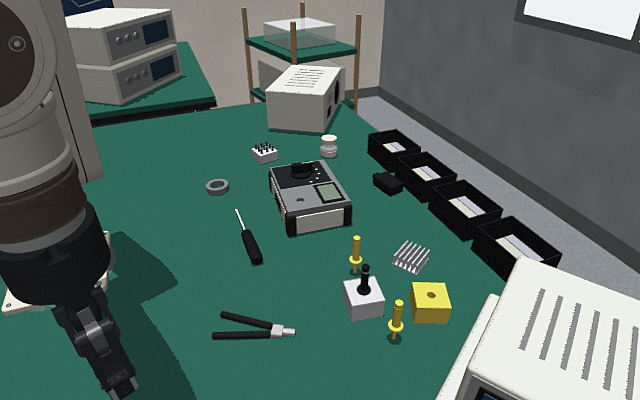

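```bash
cat >> h.py <<'E'
def rect(n,im,x0,y0,size,px,z):
    # ortho map of plane z: column = y decreasing from y0+size, row = x decreasing from x0+size
    m=int(size*px); r,c=np.mgrid[:m,:m]
    P=np.stack([x0+size-r/px,y0+size-c/px,np.full((m,m),z)],-1)
    uv=proj(n,P).reshape(m,m,2).astype(np.float32)
    return cv2.remap(im,uv[...,0],uv[...,1],cv2.INTER_CUBIC)
E
python3 - <<'E'
from h import *
ims={n:cv2.imread(f"pics/{n}0.png") for n in("top","side")}
A=np.hstack([rect(n,ims[n],.44,-.09,.24,1640,.07) for n in ims])
B=np.hstack([rect(n,ims[n],.50,-.37,.1,2050,.042) for n in ims]+[rect(n,ims[n],.50,-.37,.1,1850,.089) for n in ims])
for k in range(6):
    for b in(0,393):
        cv2.putText(A,f"{.68-.04*k:.2f}",(b,int(.04*k*1640)+10),0,.35,(0,0,255));cv2.line(A,(b,int(.04*k*1640)),(b+8,int(.04*k*1640)),(0,0,255))
        cv2.putText(A,f"{.15-.04*k:.2f}",(b+int(.04*k*1640),390),0,.35,(0,0,255));cv2.line(A,(b+int(.04*k*1640),392),(b+int(.04*k*1640),380),(0,0,255))
C=np.zeros((A.shape[0]+B.shape[0],800,3),np.uint8);C[:A.shape[0],:A.shape[1]]=A;C[A.shape[0]:A.shape[0]+205,:410]=B[:,:410] if B.shape[0]==205 else 0
cv2.imwrite("pics/rect.png",C[:600])
E
```

```text
Traceback (most recent call last):
ValueError: all the input array dimensions except for the concatenation axis must match exactly, but along dimension 0, the array at index 0 has size 205 and the array at index 2 has size 185
```

```bash
python3 - <<'E'
from h import *
ims={n:cv2.imread(f"pics/{n}0.png") for n in("top","side")}
A=np.hstack([rect(n,ims[n],.44,-.09,.24,1640,.07) for n in ims])
B=np.hstack([rect(n,ims[n],.50,-.37,.1,1950,z) for z in(.042,.102) for n in ims])
for k in range(6):
    q=int(.04*k*1640)
    for b in(0,393):
        cv2.putText(A,f"{.68-.04*k:.2f}",(b,q+10),0,.35,(0,0,255));cv2.line(A,(b,q),(b+8,q),(0,0,255))
        cv2.putText(A,f"{.15-.04*k:.2f}",(b+q,390),0,.35,(0,0,255));cv2.line(A,(b+q,392),(b+q,380),(0,0,255))
C=np.zeros((600,800,3),np.uint8);C[:A.shape[0],:A.shape[1]]=A;C[400:400+B.shape[0],:B.shape[1]]=B
cv2.imwrite("pics/rect.png",C)
E
```

```text
(no output)
```

View pics/rect.png

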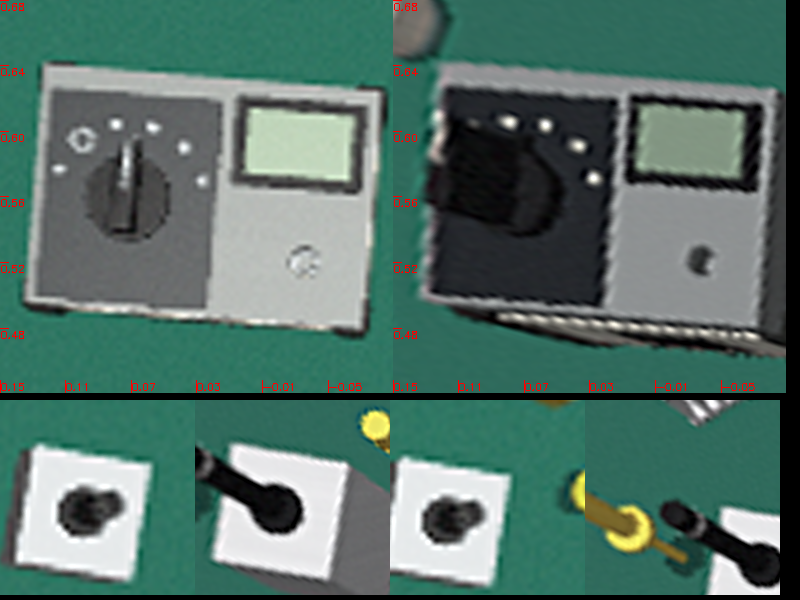

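```bash
python3 - <<'E'
from h import *
from scipy.optimize import least_squares
w=lambda p:np.array([.68-p[1]/1640,.15-p[0]/1640])
a=[1.25,.75,.25,-.25,-.75,-1.25]
M=[[-5+46*np.cos(t),45+46*np.sin(t)] for t in a]+[[-35,-65]]
M=np.array(M)/1000
pt=[(59,168),(82,139),(116,124),(152,127),(184,147),(202,181),(304,261)]
ps=[None,None,(115.5,122),(152,126),(185,145),(201,178),(308,261)]
R=lambda y:np.array([[np.cos(y),-np.sin(y)],[np.sin(y),np.cos(y)]])
f=lambda v:np.concatenate([R(v[2])@m+v[:2]-w(p) for m,p in list(zip(M,pt))+list(zip(M[2:6],ps[2:6]))])
s=least_squares(f,[.55,.03,-.08]);v=s.x;print(v.round(4),(s.fun*1e3).round(1))
k=R(v[2])@[-.005,.045]+v[:2];print("knob",k,"well",R(v[2])@[-.035,-.065]+v[:2],"ring",R(v[2])@M[1]+v[:2])
im=cv2.imread("pics/top0.png");out=[]
for al in(None,-.25,.25):
    x0,y0=k-.05;I=rect("top",im,x0,y0,.1,3900 if 0 else 2600,.101)
    if al is not None:
        c=[k+R(v[2]+al)@np.array(q) for q in((-.022,-.007),(.031,-.007),(.031,.007),(-.022,.007))]
        cv2.polylines(I,[np.int32([[(y0+.1-q[1])*2600,(x0+.1-q[0])*2600] for q in c])],True,(0,0,255))
    out.append(I)
cv2.imwrite("pics/bar.png",np.hstack(out))
E
```

```text
[ 0.561   0.0265 -0.0792] [-0.1  0.1  0.4  0.3  0.5  0.3  0.5 -0.5  0.3  0.   0.9  0.2  0.1 -0.2
 -0.7 -0.  -0.1 -0.5 -0.9  0.6 -0.9 -0.4]
knob [0.55956667 0.07172754] well [ 0.52095438 -0.03555289] ring [0.59560051 0.10032058]
```

View pics/bar.png

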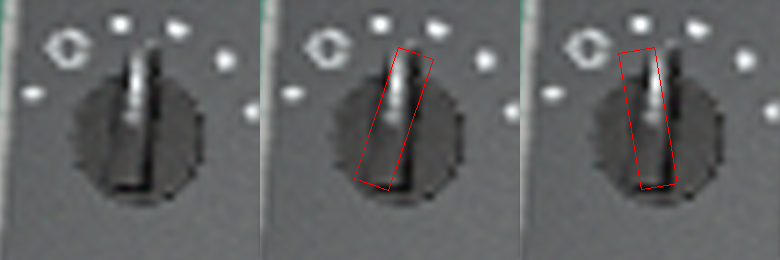

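```bash
python3 -m inch '[378,538,-60,0,0,2.65,100,378,538,-60,0,0,2.65,100,378,538,-60,0,0,2.65,100,378,538,-60,0,0,2.65,100,378,538,-60,0,0,2.65,100,378,538,-60,0,0,2.65,100,378,538,-60,0,0,2.65,100,378,538,-60,0,0,2.65,100]'; python3 -c "
from h import *
o=bot.get_obs();print(o['clock'],o['eef_pos'],o['tool_rot'],o['joint_pos'])"
```

```text
clock: 1.57
eef_pos: [0.3728, -0.1927, 0.2232]
tool_rot: [0.772, 0.635, 0.0, 0.001]
ft_force: [1.2, -0.8, 0.3]
grip_width: 0.0853
grasp_force: 0.0
1.5667 [ 0.3727979  -0.19266965  0.22318235] [7.72329904e-01 6.35221405e-01 1.79382697e-04 5.04526465e-04] [-4.76967503e-01  9.83234475e-02 -2.48546795e-01  1.22285734e+00
 -6.84138800e-05  1.28803456e+00]
```

```bash
python3 -m inch '[187,265,-30,0,0,1.65,100,187,265,-30,0,0,1.65,100,187,265,-30,0,0,1.65,100,187,265,-30,0,0,1.65,100,187,265,-30,0,0,1.65,100,187,265,-30,0,0,1.65,100,187,265,-30,0,0,1.65,100,187,265,-30,0,0,1.65,100]';python3 -m inch '[0,0,0,0,0,0.65,60,0,0,0,0,0,0.65,60,0,0,0,0,0,0.65,60,0,0,0,0,0,0.65,60,0,0,0,0,0,0.65,60,0,0,0,0,0,0.65,60,0,0,0,0,0,0.65,60]'; python3 - <<'E'
from h import *
o=bot.get_obs();print(o['clock'],o['eef_pos'],o['tool_rot'],2*np.arctan2(o['tool_rot'][1],o['tool_rot'][0])-np.pi/2,o['joint_pos'])
a=bot.camera("side");b=bot.camera("top")
cv2.imwrite("pics/c1.png",np.vstack([cv2.resize(a[60:260,200:460],None,fx=1.5,fy=1.5),cv2.resize(b[140:260,200:460],None,fx=1.5,fy=1.5)]))
E
```

```text
clock: 2.23
eef_pos: [0.5603, 0.0734, 0.1927]
tool_rot: [0.372, 0.928, 0.0, 0.0]
ft_force: [0.7, -0.5, 1.2]
grip_width: 0.0855
grasp_force: 0.0
clock: 2.82
eef_pos: [0.559, 0.0706, 0.193]
tool_rot: [0.061, 0.998, -0.0, -0.0]
ft_force: [-1.1, -0.2, -0.3]
grip_width: 0.0511
grasp_force: 0.0
2.8167 [0.5590012  0.07061161 0.19295585] [ 6.12636675e-02  9.98121615e-01 -1.63595143e-05 -6.95853148e-05] 1.4481922160543554 [ 1.25655115e-01  3.97104387e-01  6.57744823e-02  1.23960925e+00
 -6.28123994e-06  2.48259226e-01]
```

View pics/c1.png

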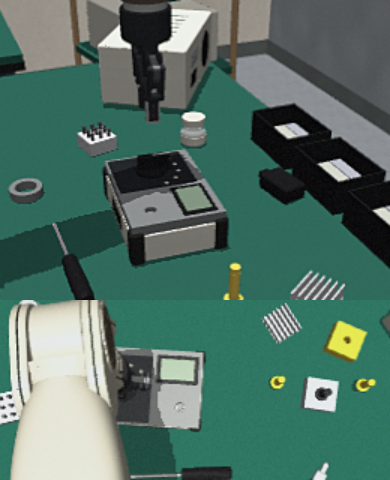

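```bash
python3 -m inch '[0,1,-40,0,0,0,55,0,1,-75,0,0,0,55,0,1,-91,0,0,0,55,0,1,-91,0,0,0,55,0,1,-91,0,0,0,0,0,1,-91,0,0,0,0,0,1,-91,0,0,0,0,0,1,-91,0,0,0,0]'; python3 -m inch '[0,0,0,0,0,0,0,0,0,0,0,0,0,0,0,0,0,0,0,0,0,0,0,0,0,0,0,0]'
```

```text
clock: 3.58
eef_pos: [0.5601, 0.0716, 0.1039]
tool_rot: [0.061, 0.998, 0.0, 0.002]
ft_force: [-1.1, -1.2, 3.4]
grip_width: 0.0129
grasp_force: 60.2
clock: 3.92
eef_pos: [0.5601, 0.0716, 0.1038]
tool_rot: [0.06, 0.998, 0.0, 0.002]
ft_force: [-0.9, -0.6, 6.4]
grip_width: 0.0128
grasp_force: 60.5
```

```bash
python3 -m inch '[0,0,1.5,0,0,0.1,0,0,0,1.5,0,0,0.2,0,0,0,1.5,0,0,0.3,0,0,0,1.5,0,0,0.4,0,0,0,1.5,0,0,0.5,0,0,0,1.5,0,0,0.6,0,0,0,1.5,0,0,0.7,0,0,0,1.5,0,0,0.8,0]'; python3 -m inch '[0,0,0,0,0,0,0,0,0,0,0,0,0,0]'
python3 - <<'E'
from h import *
o=bot.get_obs();print(2*np.arctan2(o['tool_rot'][1],o['tool_rot'][0])-np.pi+.0792,o['ft_torque'])
E
```

```text
clock: 4.58
eef_pos: [0.56, 0.072, 0.1039]
tool_rot: [-0.335, 0.942, 0.0, 0.001]
ft_force: [-0.1, -0.3, -1.4]
grip_width: 0.0124
grasp_force: 59.9
clock: 4.75
eef_pos: [0.5599, 0.072, 0.1039]
tool_rot: [-0.332, 0.943, 0.0, 0.001]
ft_force: [3.1, 0.8, -2.1]
grip_width: 0.0122
grasp_force: 59.9
0.7561002244927558 [ 0.35251547 -0.60897604 -0.01648751]
```

```bash
python3 -m inch '[0,0,0,0,0,0,40,0,0,0,0,0,0,40,0,0,0,0,0,0,50,0,0,0,0,0,0,50,0,0,35,0,0,0,50,0,0,75,0,0,0,50,0,0,100,0,0,0,50,0,0,100,0,0,0,50]'; python3 -m inch '[-10,-90,20,0,0,0.4,60,-20,-130,20,0,0,0.8,60,-20,-170,20,0,0,0.8,60,-20,-210,20,0,0,0.8,60,-20,-250,20,0,0,0.8,60,-20,-290,20,0,0,0.8,60,-20,-330,20,0,0,0.8,60,-20,-370,20,0,0,0.8,60]'
python3 - <<'E'
from h import *
o=bot.get_obs();print(o['eef_pos'],o['joint_pos'],2*np.arctan2(o['tool_rot'][1],o['tool_rot'][0])-np.pi/2)
b=bot.camera("top");a=bot.camera("side")
A=np.hstack([rect("top",b,.51,.022,.1,3000,.101),rect("side",a,.51,.022,.1,3000,.07)])
B=cv2.resize(b[130:250,350:480],None,fx=2,fy=2)
for n in("top","side"):
  for t in("pointer","knob_grip","stylus"):
    for d in bot.spot_point(n,t)[:3]: print(n,t,np.round(d["uv"],1),round(d["confidence"],2),onz(n,d["uv"],{"pointer":.075,"knob_grip":.091,"stylus":.01}[t]).round(4))
C=np.zeros((560,600,3),np.uint8);C[:300,:600]=A;C[300:540,:260]=B
cv2.imwrite("pics/c2.png",C)
E
```

```text
clock: 5.42
eef_pos: [0.5624, 0.0719, 0.2103]
tool_rot: [-0.333, 0.943, -0.001, 0.006]
ft_force: [0.2, 0.2, 1.5]
grip_width: 0.0426
grasp_force: 0.0
clock: 6.08
eef_pos: [0.5388, -0.2413, 0.223]
tool_rot: [-0.675, 0.738, 0.0, -0.0]
ft_force: [-0.5, 0.2, -0.6]
grip_width: 0.051
grasp_force: 0.0
[ 0.53883875 -0.24127384  0.22297275] [-4.20984117e-01  4.34873215e-01  2.02857798e-01  1.33926925e+00
 -2.24684487e-05 -1.90374809e+00] 3.0535603036675703
top pointer [273.6 187. ] 0.67 [0.5911 0.0945 0.075 ]
top pointer [296.6 203.2] 0.6 [0.5435 0.029  0.075 ]
top knob_grip [280.4 198.2] 0.84 [0.5571 0.0732 0.091 ]
top stylus [381.5 197.3] 0.57 [ 0.5619 -0.2223  0.01  ]
side pointer [363.6 304.6] 0.7 [ 0.5134 -0.3689  0.075 ]
side pointer [307.2 167.8] 0.6 [0.5838 0.0844 0.075 ]
side knob_grip [299.2 162. ] 0.67 [0.5659 0.0933 0.091 ]
side stylus [393.6 337.4] 0.86 [ 0.557 -0.403  0.01 ]
side stylus [363.3 305.3] 0.59 [ 0.5414 -0.321   0.01  ]
side stylus [353.6 269. ] 0.51 [ 0.566  -0.2294  0.01  ]
```

View pics/c2.png

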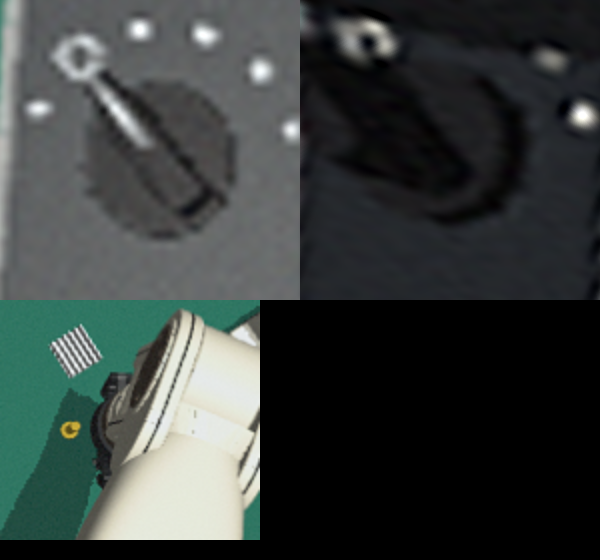

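```bash
python3 -m inch '[2,-57,-20,0,0,0,60,2,-57,-20,0,0,0,60,2,-57,-20,0,0,0,60,2,-57,-20,0,0,0,60,2,-57,-20,0,0,0,60]'; python3 -c "
from h import *
o=bot.get_obs();print(o['eef_pos'])
a=bot.camera('side');cv2.imwrite('pics/c3.png',cv2.resize(a[180:360,280:500],None,fx=2.5,fy=2.5))"
```

```text
clock: 6.9
eef_pos: [0.5419, -0.2952, 0.2034]
tool_rot: [-0.675, 0.738, 0.0, 0.0]
ft_force: [0.4, -0.6, -1.4]
grip_width: 0.0513
grasp_force: 0.0
[ 0.54186712 -0.29515839  0.20344137]
```

View pics/c3.png

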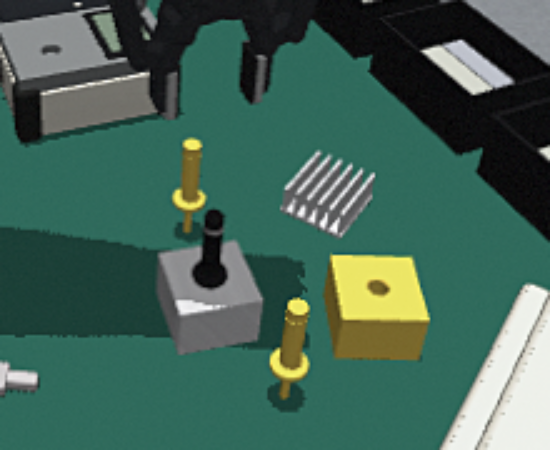

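```bash
python3 -m inch '[0,-18,-20,0,0,0,60,0,-18,-50,0,0,0,60,0,-18,-90,0,0,0,60,0,-18,-118,0,0,0,60,0,-18,-118,0,0,0,60,0,-18,-118,0,0,0,0,0,-18,-118,0,0,0,0,0,-18,-118,0,0,0,0]'; python3 -m inch '[0,0,0,0,0,0,0,0,0,0,0,0,0,0,0,0,0,0,0,0,0,0,0,0,0,0,0,0]'
```

```text
clock: 7.62
eef_pos: [0.5437, -0.3152, 0.0885]
tool_rot: [-0.674, 0.738, -0.003, 0.001]
ft_force: [-1.1, 0.2, 2.3]
grip_width: 0.0154
grasp_force: 1.1
clock: 7.95
eef_pos: [0.5435, -0.3154, 0.0883]
tool_rot: [-0.674, 0.739, -0.003, 0.001]
ft_force: [0.9, 0.9, 7.3]
grip_width: 0.0121
grasp_force: 58.8
```

```bash
python3 -m inch '[0,0,30,0,0,0,0,0,0,65,0,0,0,0,0,0,100,0,0,0,0,0,0,120,0,0,0,0,-3,35,120,0,0,0,0,-6,75,120,0,0,0,0,-9,115,120,0,0,0,0,-12,155,120,0,0,0,0]'; python3 -m inch '[-3,40,-10,0,0,0,0,-6,80,-30,0,0,0,0,-9,120,-40,0,0,0,0,-10,124,-50,0,0,0,0,-10,124,-50,0,0,0,0,-10,124,-50,0,0,0,0]'
python3 - <<'E'
from h import *
o=bot.get_obs();print(o['eef_pos'])
a=bot.camera("side");b=bot.camera("top")
p=np.array(o['eef_pos']);print(proj("side",[p-[0,0,.0783],[.52095,-.0356,.07]]),proj("top",[[.52095,-.0356,.07]]))
print([(np.round(d["uv"],1),d["confidence"]) for t in("stylus","well") for d in bot.spot_point("side",t)[:3]])
cv2.imwrite("pics/c4.png",np.vstack([cv2.resize(a[120:245,240:400],None,fx=4,fy=4)]))
E
```

```text
clock: 8.62
eef_pos: [0.5292, -0.1586, 0.2061]
tool_rot: [-0.673, 0.739, -0.001, 0.0]
ft_force: [1.5, 0.5, -0.1]
grip_width: 0.0124
grasp_force: 58.7
clock: 9.12
eef_pos: [0.5194, -0.0353, 0.1555]
tool_rot: [-0.675, 0.738, -0.0, -0.0]
ft_force: [0.2, -0.2, -0.4]
grip_width: 0.0125
grasp_force: 58.7
[ 0.51941831 -0.0352993   0.15552984]
[[298.75272531 196.51464119]
 [299.5402824  199.09348265]] [[319.46006241 210.82284598]]
[(array([392.1, 337.3]), 0.92), (array([300.7, 196.7]), 0.72), (array([353.1, 271.2]), 0.65), (array([296.2, 199.4]), 0.72)]
```

View pics/c4.png

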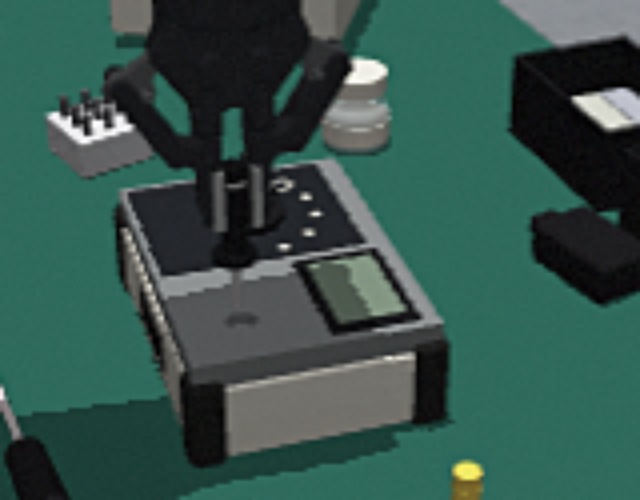

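```bash
python3 -m inch '[1.5,0,0,0,0,0,0,1.5,0,-5,0,0,0,0,1.5,0,-10,0,0,0,0,1.5,0,-12,0,0,0,0,1.5,0,-14,0,0,0,0,1.5,0,-16,0,0,0,0,1.5,0,-16,0,0,0,0]'
```

```text
clock: 9.9
eef_pos: [0.5208, -0.0358, 0.139]
tool_rot: [-0.674, 0.739, 0.0, -0.0]
ft_force: [-0.8, -0.4, 3.3]
grip_width: 0.0123
grasp_force: 59.0
```

```bash
python3 -m inch '[0,0,-1.5,0,0,0,0,0,0,-2.5,0,0,0,0,0,0,-2.5,0,0,0,0]';  python3 -m inch '[0,0,-1,0,0,0,0,0,0,-1,0,0,0,0,0,0,-1,0,0,0,0]'
```

```text
clock: 10.15
eef_pos: [0.521, -0.0358, 0.1379]
tool_rot: [-0.674, 0.739, -0.0, 0.0]
ft_force: [-4.3, -1.5, 8.8]
grip_width: 0.0121
grasp_force: 60.1
clock: 10.4
eef_pos: [0.5211, -0.0357, 0.1377]
tool_rot: [-0.674, 0.739, -0.001, 0.0]
ft_force: [-5.0, -1.4, 12.8]
grip_width: 0.0124
grasp_force: 60.6
```

```bash
python3 -m inch '[0,0,15,0,0,0,0,0,0,45,0,0,0,0,0,0,75,0,0,0,0,3,-35,80,0,0,0,0,6,-75,80,0,0,0,0,9,-115,80,0,0,0,0,12,-155,80,0,0,0,0,15,-195,80,0,0,0,0]'; python3 -m inch '[3,-40,-10,0,0,0,0,7,-85,-20,0,0,0,0,7,-85,-40,0,0,0,0,7,-85,-65,0,0,0,0,7,-85,-75,0,0,0,0,7,-85,-75,0,0,0,0]'
python3 - <<'E'
from h import *
o=bot.get_obs();p=np.array(o['eef_pos']);print(p)
a=bot.camera("side")
print(proj("side",[p-[0,0,.0783],[.542,-.3136,.042]]))
cv2.imwrite("pics/c5.png",cv2.resize(a[220:340,300:440],None,fx=4,fy=4))
E
```

```text
clock: 11.07
eef_pos: [0.5363, -0.232, 0.2157]
tool_rot: [-0.674, 0.738, -0.0, 0.0]
ft_force: [1.0, -0.0, -0.2]
grip_width: 0.0127
grasp_force: 58.9
clock: 11.57
eef_pos: [0.541, -0.3143, 0.1367]
tool_rot: [-0.674, 0.739, 0.004, -0.001]
ft_force: [-0.7, -0.5, -0.7]
grip_width: 0.0125
grasp_force: 58.9
[ 0.54097171 -0.31433242  0.13674945]
[[362.97486935 284.14001787]
 [362.77433866 290.18812271]]
```

View pics/c5.png

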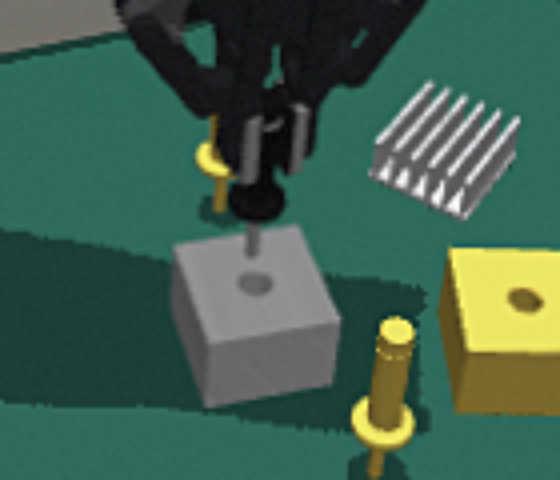

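```bash
python3 -m inch '[1.5,0.5,-8,0,0,0,0,1.5,0.5,-18,0,0,0,0,1.5,0.5,-28,0,0,0,0,1.5,0.5,-38,0,0,0,0,1.5,0.5,-45,0,0,0,0,1.5,0.5,-47.5,0,0,0,0,1.5,0.5,-48,0,0,0,0]'
```

```text
clock: 12.2
eef_pos: [0.544, -0.3147, 0.0915]
tool_rot: [-0.674, 0.739, 0.001, -0.0]
ft_force: [0.6, 0.4, -0.7]
grip_width: 0.0123
grasp_force: 58.9
```

```bash
python3 -m inch '[0,0,0,0,0,0,0,0,0,0,0,0,0,0]'; python3 -m inch '[0,0,-1,0,0,0,0,0,0,-1.5,0,0,0,0,0,0,-1.5,0,0,0,0]'
```

```text
clock: 12.37
eef_pos: [0.5449, -0.3153, 0.0932]
tool_rot: [-0.674, 0.739, -0.0, 0.0]
ft_force: [0.3, 0.3, -0.6]
grip_width: 0.0125
grasp_force: 58.9
clock: 12.62
eef_pos: [0.5447, -0.3152, 0.0914]
tool_rot: [-0.674, 0.739, -0.0, 0.0]
ft_force: [-0.7, -0.0, 0.1]
grip_width: 0.0121
grasp_force: 58.9
```

```bash
python3 -m inch '[-1.5,0.5,-1,0,0,0,0,-1.5,0.5,-2,0,0,0,0,-1.5,0.5,-3,0,0,0,0,-1.5,0.5,-3,0,0,0,0]'
```

```text
clock: 12.95
eef_pos: [0.5429, -0.3146, 0.0884]
tool_rot: [-0.674, 0.739, 0.0, -0.0]
ft_force: [-0.7, 1.0, 1.3]
grip_width: 0.0126
grasp_force: 59.2
```

```bash
python3 -m inch '[0,0,-0.7,0,0,0,0,0,0,-0.7,0,0,0,0]'; python3 -m inch '[0,0,0,0,0,0,20,0,0,0,0,0,0,30,0,0,0,0,0,0,50,0,0,0,0,0,0,60,0,0,0,0,0,0,60,0,0,0,0,0,0,60]'; python3 -m inch '[0,0,20,0,0,0,60,0,0,50,0,0,0,60,0,0,85,0,0,0,60,0,0,120,0,0,0,60,-30,0,130,0,0,0,60,-70,0,130,0,0,0,60,-100,0,130,0,0,0,60,-100,0,130,0,0,0,60]'
python3 - <<'E'
from h import *
import time
a=bot.camera("side");b=bot.camera("top");a0=cv2.imread("pics/side0.png");b0=cv2.imread("pics/top0.png")
s=(slice(220,340),slice(320,440));t=(slice(140,240),slice(240,450))
f=lambda x:cv2.resize(x,None,fx=2.6,fy=2.6)
C=np.zeros((590,640,3),np.uint8);r=np.hstack([f(a0[s]),f(a[s])]);q=f(b[t]);C[:r.shape[0],:r.shape[1]]=r;C[320:320+q.shape[0],:q.shape[1]]=q
cv2.imwrite("pics/c6.png",C)
E
```

```text
clock: 13.12
eef_pos: [0.543, -0.3146, 0.0884]
tool_rot: [-0.674, 0.739, -0.0, 0.0]
ft_force: [-1.7, 1.0, 5.3]
grip_width: 0.0129
grasp_force: 59.4
clock: 13.62
eef_pos: [0.543, -0.3146, 0.0873]
tool_rot: [-0.674, 0.739, 0.0, -0.0]
ft_force: [-0.3, -0.0, 0.2]
grip_width: 0.0514
grasp_force: 0.0
clock: 14.28
eef_pos: [0.4375, -0.3137, 0.2176]
tool_rot: [-0.673, 0.74, 0.002, -0.001]
ft_force: [0.0, 0.6, -0.6]
grip_width: 0.0513
grasp_force: 0.0
```

View pics/c6.png

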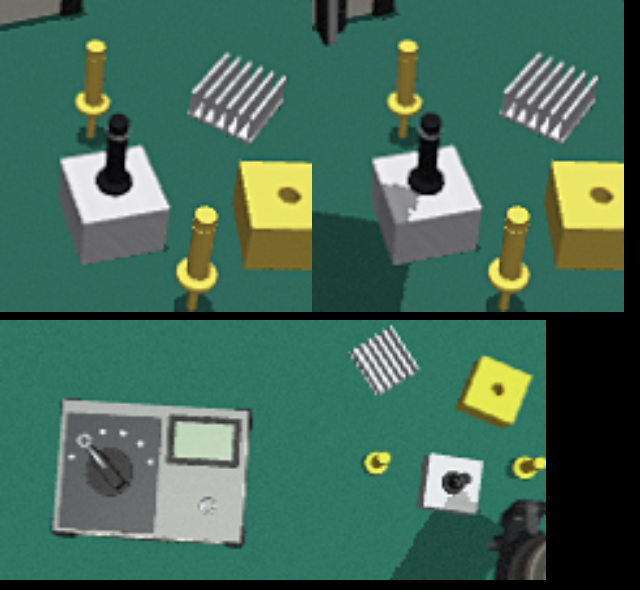

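The stylus stands upright with its collar seated, just as in the first picture. The pointer is on the ring, and the other things are where they were.

```bash
python3 -c "
from workcell import bot
print(bot.job_done())"
```

```text
the job is handed in; nothing more can be done
None
```

The job is handed in after about 14 s of the 58 s allowed: the knob is at the ring (+0.75), the key was pressed all the way down with the stylus, and the stylus is back upright in its holder.

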